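# Build up a mould stack on a levelling stand

## Robot

A 6-joint arm with a two-finger parallel gripper is mounted at the origin on a cart in front of the work surface, level with it; the furniture and walls round the work are solid. World frame = base frame: x ahead of the robot, y to its left, z up, the work surface at z = 0. Lengths are in m, angles in rad, forces in N, time in s.
With the tool pointing down it reaches from about 0.375 to 0.925 m from the base axis. Payload 5.7 kg.
Tool frame: the origin (TCP) lies midway between the tips of the shut fingers; the grasp point (between the pads) lies 19 mm behind it; z points along the fingers, x is the direction in which the jaws open and shut, and the axes are right-handed (so a half turn about z gives the same grasp; the last joint's range is limited). The gripper opens to 88 mm and grips with 3 to 60 N. Pads are 20 mm wide; open, the fingers measure 115 mm over their backs; the gripper's body (75 mm by 178 mm) begins 61 mm behind the grasp point.
Start: joints at [1.152, 0.359, 1.51, -0, 1.272, -0.115], TCP at [0.179, 0.572, 0.223] pointing down, gripper open.
Joint ranges: [-2.97, 2.97], [-1.01, 2.36], [0.21, 2.38], [-0.96, 4.11], [0.2, 2.71], [-2.98, 2.98]. Speed limits (rad/s): [2.39, 2.39, 3.14, 3.14, 3.14, 3.14].

## Interface

Orientations are given as a unit quaternion [x, y, z, w].
In Python, from bench import move_ptp, servo_line, goto_joints, move_gripper, sleep, inverse_kinematics, capture, PlanningError, close_job, spot_in, silhouettes, current_clock, current_joint_pos, current_qvel, current_joint_torque, current_position, current_orientation, current_force, current_torque, current_finger_gap gives the robot as it stands. Calls block until the motion is done:
- move_ptp(position, orientation): joint-space move of the TCP to a pose.
- servo_line(position, orientation=None, rate=0.15, contact_N=None): straight line of the TCP; orientation=None keeps the orientation; rate is the mean speed in m/s. With contact_N (N) it stops when the force on the tool has changed by that much, and returns True; else False.
- goto_joints(angles): joint-space move.
- move_gripper(opening): finger opening in m; the grip force is fixed at half the most; returns when the fingers have stopped.
- sleep(seconds).
- inverse_kinematics(position, orientation): joint angles nearest the present ones, or None.
- capture(name): name is "scene" or "top"; returns a dict with "image" (400x640x3 uint8, blue, green, red), "range_z" (400x640 float32, m along the optical axis (not along the pixel's ray), 0 where there is no reading), "intrinsics" (3x3 intrinsics, pixels), "R" (3x3) and "t" (3): a world point X has camera coordinates R X + t. Camera axes: x right, y down, z forward; pixel columns grow to the right and rows downward; lengths in m; the calibration is good to about 2 mm. A picture is of the moment at which its call begins.
A pose or a line that the arm cannot do raises PlanningError and nothing moves.
- close_job(): hands the job in, once; it reports no verdict.
Trained networks look in the newest picture that a camera, given by its name, has taken for a name from the list of things; names that differ only in an ending like _2 or _b are one class to them, and where a whole thing is asked for, a point or a joint stands for the part that bears it (a point fixed in the world has none). Each returns a list of dicts, best first, with "conf" (0 to 1); they miss things now and then, are a little off and sometimes report something else, mostly with a low value. They report only what shows in the picture. A call takes as long as a camera call. They do not tell look-alikes from the thing itself.
- spot_in(camera, query): "xy" ([column, row] in pixels, amid what is visible of it).
- silhouettes(camera, query): "region" (400x640 bool, what is visible of it) and "xy" ([column, row] in pixels, amid what is visible of it).
Readings, each from a call of its own:
- current_clock(): time.
- current_joint_pos(): joint angles.
- current_qvel(): joint speeds.
- current_joint_torque(): joint torques, N m.
- current_position(): TCP position.
- current_orientation(): TCP orientation.
- current_force(): force on the tool from outside, world axes, zero at the start.
- current_torque(): the same for the moment, N m.
- current_finger_gap(): finger opening in m.
Only numpy, scipy, OpenCV 4.12 (cv2) and the standard library are available. Lean on these libraries where they do the work, as an engineer would, in place of code of your own. Each camera call takes 0.05 s, during which the arm holds its last target.

## Task

Set up the test stack on the round grey levelling stand: lay the square aluminium base plate on the stand, stand the brass split mould on the plate with its two needles pointing straight away from the robot, cover the mould with the green glass plate, and put the large brass weight on top, each centred on the one below. Leave the small brass weight and the steel bowl where they are.

Things in the scene. Friction and masses are not known exactly. Their poses are not given: they have to be found in the camera images.
- stand_top (a point): centre of the top face of the fixed levelling stand, 26 mm above the worktop. The stand has a grey round foot 80 mm in diameter and 6 mm thick (three brass screw heads on it reach 11 mm height), a 32 mm post and a round head 44 mm in diameter with a black rubber pad. It is never turned: its x axis is world x, straight away from the robot.
- base_plate_mid (a point): centre of the loose aluminium base plate, a plain silver square 60 x 60 x 8 mm lying flat on the worktop, sides along its x and y axes, mass about 0.08 kg. It is wider than the stand's head, so it overhangs there by 8 mm all round at the middle of its sides.
- mould_mid (a point): centre, half-way up, of the cylinder of the loose brass split mould: an upright cylinder 31 mm in diameter and 30 mm high, mass about 0.065 kg. Two thin parallel needles stick out level from one side of it at half its height, along this frame's -y axis, to about 163 mm from the cylinder's axis. They are solid; grasp the cylinder across x, clear of the needles. At the start it stands upright, the needles pointing away from the robot to within 0.3 rad.
- needle_tips (a point): the free end of the mould's two needles, 162 mm from the cylinder's axis along -y of the mould and 15 mm above its underside.
- cover_plate_mid (a point): centre of the loose glass cover plate, a plain pale green square 46 x 46 x 8 mm lying flat on the worktop, sides along its x and y axes, mass about 0.045 kg.
- big_weight_mid (a point): centre, half-way up, of the large loose brass weight: an upright cylinder 40 mm in diameter and 30 mm high with a small knob on top (20 mm in diameter), 44 mm high in all, mass about 0.28 kg.
- small_weight_mid (a point): centre, half-way up, of the small loose brass weight of the same form, 26 mm in diameter and 32 mm high in all. Not used; leave it standing.
- bowl_mid (a point): centre, half-way up, of the loose open steel bowl, 125 mm across the rim and 55 mm high. Not used; leave it standing.
There are look-alikes about, which are no part of the job. Of the things that look like the part that bears base_plate_mid, the smaller one is meant. There is more than one size of the part that bears cover_plate_mid; the job needs the smaller.

How it is judged:
By the outcome, as a careful person would: the job done as asked, in the order asked, and still so for the second after the job is handed in, with the robot touching nothing.
It also fails if it takes over 118 s, if anything falls off the work surface, if the arm or the gripper's body presses on something with over 40 N, if the wrist force passes 120 N, or if a joint passes its speed limit or range.

## Working session

There is one attempt and no reset: what is moved stays moved. The work goes in short steps, each a Python script; the robot and the scene stay as the last script left them, time stands still between calls to the robot, and variables do not carry over. Pictures are saved under pics/ and viewed, and the job is handed in when it is done.

```bash
ls; mkdir -p pics; python3 - <<'E'
from bench import *
import cv2,numpy as np
for n in ("scene","top"):
    c=capture(n); cv2.imwrite(f"pics/{n}0.png",c["image"]); print(n,c["intrinsics"].tolist(),c["R"].tolist(),c["t"].tolist())
print(current_clock(),current_orientation(),current_finger_gap())
E
```

```text
pics
scene [[418.16206308663357, 0.0, 315.2344885295355], [0.0, 418.16206308663357, 200.3052882306921], [0.0, 0.0, 1.0]] [[0.49051932925876524, -0.871424722904413, 0.0031208868127760325], [-0.6122160365466565, -0.3471566527779642, -0.7104039576375563], [0.620147008554128, 0.346556215848118, -0.7037872384736733]] [-0.30800324809136953, 0.3141088492286531, 0.8899767949587781]
top [[365.73325674213606, 0.0, 318.11923223045426], [0.0, 365.73325674213606, 197.3373386340612], [0.0, 0.0, 1.0]] [[0.013608244607584497, -0.9998689035547116, -0.008774473374479615], [-0.9853988585946124, -0.01192081984578157, -0.16984399764089284], [0.16971713278020978, 0.010957634713008303, -0.9854318977394434]] [-0.039518368801179975, 0.5405741258482426, 0.9587497268216699]
0.1 [ 8.05958771e-01  5.91971108e-01 -7.04764192e-04  4.12639734e-04] 0.08777175572375102
```

View pics/scene0.png

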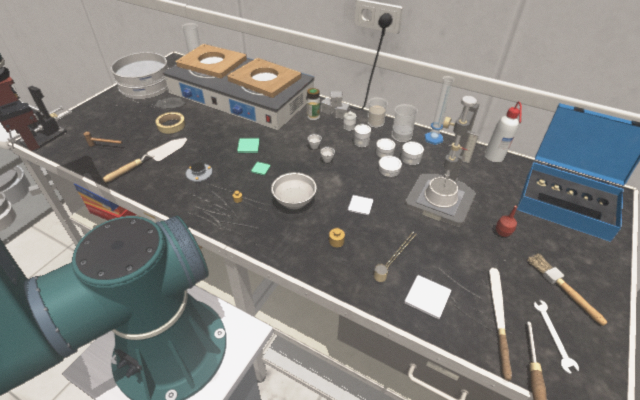

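View pics/top0.png

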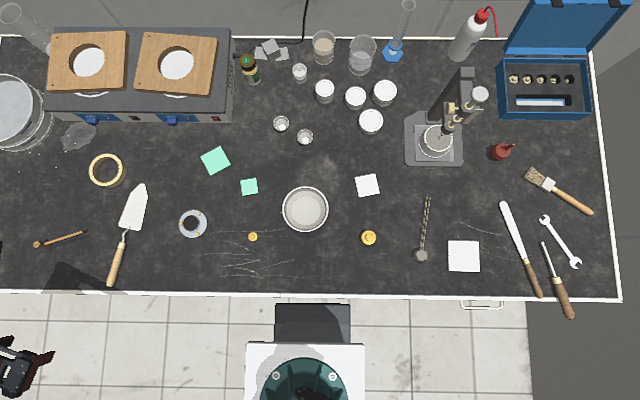

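The top view shows these things:
- Stand at (192,223).
- Silver squares at (367,185), the smaller, and (464,256), the larger. The smaller one is meant.
- Green squares at (249,186), the smaller, and (215,160), the larger. The smaller one is meant.
- Mould at (421,255), with its needles running up to (428,197).
- Big weight at (368,237), small weight at (252,237) and bowl at (305,208).

Next I'll measure them and confirm with an enlarged crop.

```bash
cat > h.py <<'E'
from bench import *
import cv2,numpy as np
def world(c,uv,z):
    K,R,t=c["intrinsics"],c["R"],c["t"]
    uv=np.atleast_2d(uv).astype(float)
    d=np.c_[uv,np.ones(len(uv))]@np.linalg.inv(K).T@R
    o=-R.T@t
    return o+d*((z-o[2])/d[:,2])[:,None]
def cloud(c,m):
    v,u=np.nonzero(m&(c["range_z"]>0)); Z=c["range_z"][v,u]
    P=np.c_[(np.c_[u,v,np.ones(len(u))]@np.linalg.inv(c["intrinsics"]).T)*Z[:,None]]
    return (P-c["t"])@c["R"]
def rect(c,m,z):
    cs,_=cv2.findContours(m.astype(np.uint8),cv2.RETR_EXTERNAL,cv2.CHAIN_APPROX_NONE)
    k=max(cs,key=len)[:,0,:]
    w=world(c,k,z)[:,:2]
    r=cv2.minAreaRect((w*1000).astype(np.float32)); return r
E
python3 - <<'E'
from h import *
for n in ("top","scene"):
    c=capture(n)
    for q,z in (("stand_top",.026),("base_plate_mid",.008),("cover_plate_mid",.008),("mould_mid",.015),("big_weight_mid",.03),("small_weight_mid",.02),("bowl_mid",.055),("needle_tips",.015)):
        if q in("stand_top","needle_tips"):
            for d in spot_in(n,q)[:3]: print(n,q,round(d["conf"],2),np.round(d["xy"]),np.round(world(c,d["xy"],z),4)[0]); 
            continue
        for d in silhouettes(n,q)[:4]:
            P=cloud(c,d["region"]); 
            r=rect(c,d["region"],z)
            print(n,q,round(d["conf"],2),np.round(d["xy"]),d["region"].sum(),"rect",np.round(r[0],1),np.round(r[1],1),round(r[2],1),"xyspot",np.round(world(c,d["xy"],z)[0],4),"zmax",np.round(np.percentile(P[:,2],[5,50,95]),3) if len(P) else None)
    if n=="top":
        im=c["image"][140:290,160:500]; cv2.imwrite("pics/crop.png",cv2.resize(im,None,fx=2.35,fy=2.35,interpolation=cv2.INTER_CUBIC))
E
```

```text
top stand_top 0.86 [194. 223.] [0.4677 0.3106 0.026 ]
top base_plate_mid 0.9 [364. 187.] 439 rect [ 584.9 -172. ] [60.5 61.1] 12.5 xyspot [ 0.5792 -0.1628  0.008 ] zmax [0.005 0.008 0.012]
top base_plate_mid 0.74 [465. 255.] 975 rect [ 388.5 -435.6] [89.2 84.3] 88.4 xyspot [ 0.3908 -0.4415  0.008 ] zmax [0.008 0.012 0.015]
top cover_plate_mid 0.85 [218. 159.] 518 rect [652.4 267.6] [70.9 65.8] 29.1 xyspot [0.6583 0.2622 0.008 ] zmax [0.007 0.011 0.014]
top cover_plate_mid 0.81 [249. 188.] 264 rect [576.3 166.1] [47.9 46.8] 10.4 xyspot [0.5727 0.1678 0.008 ] zmax [0.004 0.007 0.011]
top cover_plate_mid 0.74 [363. 187.] 440 rect [ 586.  -171.7] [63.7 60.3] 13.6 xyspot [ 0.5792 -0.16    0.008 ] zmax [0.004 0.008 0.011]
top mould_mid 0.52 [424. 253.] 170 rect [ 395.  -321.6] [36.2 46.1] 53.9 xyspot [ 0.3935 -0.3251  0.015 ] zmax [0.    0.028 0.032]
top big_weight_mid 0.56 [365. 236.] 164 rect [ 434.  -169.1] [35.4 35.9] 0.7 xyspot [ 0.4374 -0.1633  0.03  ] zmax [0.016 0.031 0.045]
top small_weight_mid 0.56 [255. 233.] 75 rect [433.2 145.4] [25.1 25. ] 2.6 xyspot [0.4435 0.1411 0.02  ] zm
[... 860 characters left out ...]
ect [649.4 264.9] [65.9 70.8] 22.6 xyspot [0.6593 0.2714 0.008 ] zmax [0.006 0.01  0.013]
scene cover_plate_mid 0.67 [260. 167.] 178 rect [574.8 162.4] [55.3 50.9] 9.8 xyspot [0.577  0.1674 0.008 ] zmax [-0.001  0.006  0.009]
scene mould_mid 0.83 [377. 270.] 205 rect [ 389.4 -316.8] [49.  33.8] 23.7 xyspot [ 0.391  -0.3053  0.015 ] zmax [0.001 0.026 0.03 ]
scene big_weight_mid 0.57 [335. 235.] 247 rect [ 425.3 -176.4] [60.9 38.5] 26.6 xyspot [ 0.4279 -0.1696  0.03  ] zmax [0.004 0.028 0.043]
scene bowl_mid 0.87 [294. 190.] 1219 rect [ 5.025e+02 -5.000e-01] [130.8 128.7] 76.6 xyspot [ 0.4978 -0.0059  0.055 ] zmax [0.01  0.029 0.054]
scene needle_tips 0.71 [383. 270.] [ 0.4    -0.3177  0.015 ]
```

View pics/crop.png

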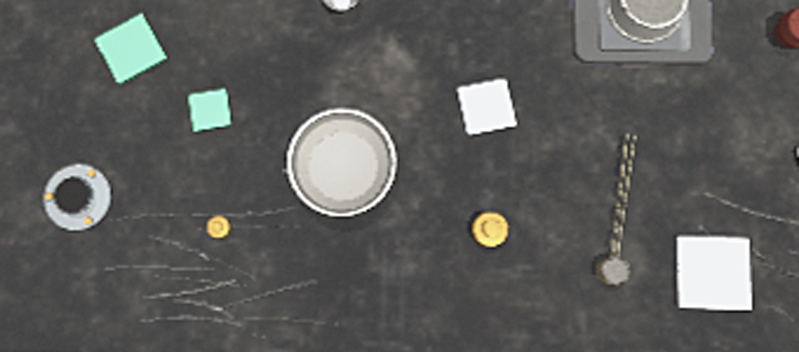

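The crop (scale 2.35, offset 160,140) confirms the choice. The smaller white plate is at (487,106) and the larger at (714,273). The smaller green plate is at (209,110) and the larger at (130,47). The mould, at (614,271), has its needles pointing up. I'll refine the positions from colour blobs.

```bash
cat >> h.py <<'E'
def blob(c,mask,near,rad=60,close=0):
    m=np.zeros(mask.shape,np.uint8); m[mask]=1
    if close: m=cv2.morphologyEx(m,cv2.MORPH_CLOSE,np.ones((close,close),np.uint8))
    n,l,s,ce=cv2.connectedComponentsWithStats(m)
    best=min((i for i in range(1,n) if s[i,4]>25),key=lambda i:np.hypot(*(ce[i]-near)))
    return l==best,ce[best],s[best,4]
def masks(c):
    im=c["image"].astype(int); b,g,r=im[...,0],im[...,1],im[...,2]
    return dict(white=(im.min(2)>170),green=(g-r>45)&(g>100),gold=(r-b>50)&(r>120),grey=(im.min(2)>95))
def pix(c,X):
    p=(c["R"]@np.asarray(X)+c["t"]); p=c["intrinsics"]@p; return p[:2]/p[2]
E
python3 - <<'E'
from h import *
for n in ("top","scene"):
    c=capture(n); M=masks(c)
    for nm,k,X,z in (("base","white",(.583,-.172,.008),.008),("cover","green",(.575,.165,.008),.008),("weight","gold",(.434,-.168,.02),.022),("stand","grey",(.465,.31,.01),.006),("mould","grey",(.393,-.32,.02),.02)):
        m,ce,a=blob(c,M[k],pix(c,X)); 
        r=rect(c,m,z)
        print(n,nm,a,np.round(ce,1),np.round(world(c,ce,z)[0,:2],4),np.round(r[0],1),np.round(r[1],1),round(r[2],1))
    for nm,X,q in (("stand",(.465,.31,.01),30),("mould",(.45,-.33,.01),36),("wt",(.434,-.168,.02),20)):
        u,v=pix(c,X).astype(int); s=min(800//(2*q),600//(2*q)); im=c["image"][v-q:v+q,u-q:u+q]; cv2.imwrite(f"pics/{n}_{nm}.png",cv2.resize(im,None,fx=s,fy=s,interpolation=cv2.INTER_NEAREST)); print(nm,u-q,v-q,s)
E
python3 -c "
import cv2,numpy as np
L=[cv2.resize(cv2.imread(f'pics/{n}_{m}.png'),(260,260)) for n in('top','scene') for m in('stand','mould','wt')]
cv2.imwrite('pics/m1.png',np.vstack([np.hstack(L[:3]),np.hstack(L[3:])]))"
```

```text
top base 436 [366.7 185. ] [ 0.5851 -0.1708] [ 585.1 -170.8] [59.4 61.3] 12.2
top cover 260 [248.7 186.4] [0.5772 0.1677] [577.4 167.6] [46.4 47. ] 11.2
top weight 179 [368.2 237. ] [ 0.4358 -0.1719] [ 435.9 -171.5] [38.5 38.8] 0.7
top stand 468 [192.9 223.7] [0.4678 0.3214] [469.8 324.2] [80.3 79.5] 3.8
top mould 132 [421.6 253.1] [ 0.3938 -0.3179] [ 399.5 -317.9] [30.1 49.2] 88.2
stand 166 194 10
mould 388 196 8
wt 346 217 15
scene base 335 [360.3 204.2] [ 0.5831 -0.1719] [ 583.8 -171.4] [62.4 60.9] 12.8
scene cover 148 [260.4 167.7] [0.5752 0.1658] [575.4 165.9] [47.4 46.1] 11.4
scene weight 231 [336.7 236.6] [ 0.4326 -0.1735] [ 431.7 -173.7] [61.2 39.2] 28.0
scene stand 303 [198.9 173.6] [0.4611 0.315 ] [465.1 317. ] [76.2 83. ] 58.3
scene mould 221 [381.8 271. ] [ 0.3913 -0.3174] [ 395.2 -314.6] [70.9 34.3] 6.8
stand 170 142 10
mould 359 222 8
wt 314 215 15
```

View pics/m1.png

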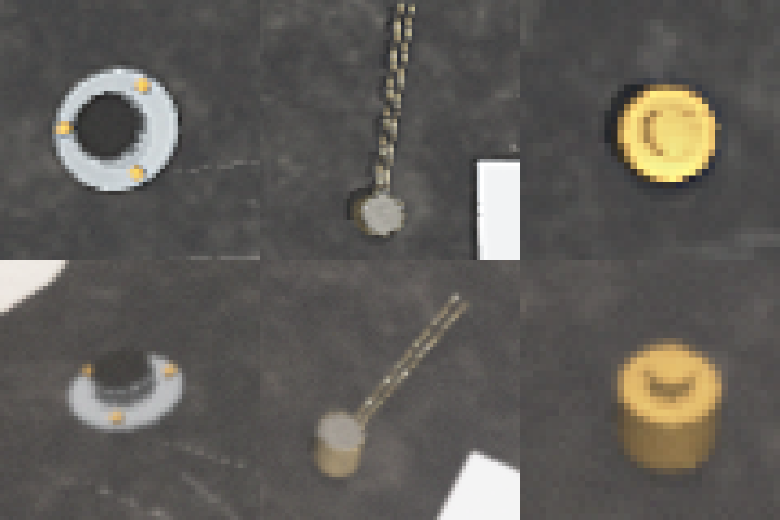

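```bash
python3 - <<'E'
from h import *
def circ(P):
    A=np.c_[2*P,np.ones(len(P))]; s=np.linalg.lstsq(A,(P**2).sum(1),rcond=None)[0]; return s[:2],np.sqrt(s[2]+s[0]**2+s[1]**2)
def circfit(c,m,z):
    cs,_=cv2.findContours(m.astype(np.uint8),cv2.RETR_EXTERNAL,cv2.CHAIN_APPROX_NONE)
    P=world(c,max(cs,key=len)[:,0],z)[:,:2]
    for _ in range(6):
        o,r=circ(P); e=abs(np.hypot(*(P-o).T)-r); P=P[e<=max(np.percentile(e,92),.0012)]
    return o,r,len(P)
for n in ("top","scene"):
    c=capture(n); im=c["image"]; M=masks(c)
    m,_,_=blob(c,(im.min(2)>110),pix(c,(.467,.318,.006)))
    print(n,"foot",circfit(c,m,.006))
    # pad: depth pixels higher than 20 mm
    P=cloud(c,np.ones((400,640),bool))
    uv=np.nonzero(c["range_z"]>0)
    s=(P[:,2]>.020)&(P[:,2]<.035)&(np.hypot(P[:,0]-.467,P[:,1]-.318)<.05)
    print(" pad depth",s.sum(),P[s].mean(0),(P[s].max(0)+P[s].min(0))/2, np.ptp(P[s],0))
    mm=np.zeros((400,640),bool); mm[uv[0][s],uv[1][s]]=1; print("  ",circfit(c,mm,.026), world(c,[uv[1][s].mean(),uv[0][s].mean()],.026))
    # black pad
    g=im.max(2); u,v=pix(c,(.467,.318,.026)).astype(int)
    b=np.zeros_like(m); b[v-12:v+12,u-12:u+12]=g[v-12:v+12,u-12:u+12]<70
    m2,ce,a=blob(c,b,(u,v)); print("  black",a,circfit(c,m2,.026),world(c,ce,.026)[0])
    # mould by depth
    s=(P[:,2]>.022)&(P[:,2]<.036)&(np.hypot(P[:,0]-.393,P[:,1]+.318)<.03)
    ce=[uv[1][s].mean(),uv[0][s].mean()]; print(" mould top",s.sum(),P[s].mean(0),world(c,ce,.030)[0])
    s=(P[:,2]>.022)&(P[:,2]<.036)&(np.hypot(P[:,0]-.434,P[:,1]+.170)<.03)
    ce=[uv[1][s].mean(),uv[0][s].mean()]; print(" wt top",s.sum(),P[s].mean(0),world(c,ce,.030)[0])
    # needles: ridge along bright thin; compute from image brighter than bg
    gm=cv2.cvtColor(im,cv2.COLOR_BGR2GRAY).astype(float); vs,us=np.mgrid[0:400,0:640]
    W=world(c,np.c_[us.ravel(),vs.ravel()],.015); w=(gm.ravel()>85)&(W[:,0]>.42)&(W[:,0]<.57)&(abs(W[:,1]+.328)<.035)
    Q=W[w][:,:2].astype(np.float32)
    vx,vy,x0,y0=cv2.fitLine(Q,cv2.DIST_HUBER,0,.001,.001).ravel()
    print(" needle",len(Q),np.arctan2(vy,vx),"y at .394",y0+(0.394-x0)*vy/vx,"maxx",Q[:,0].max(),Q[Q[:,0].argmax()])
E
```

```text
top foot (array([0.46869863, 0.32301201]), np.float64(0.03910490731584036), 68)
 pad depth 196 [0.46809343 0.32094824 0.0256751 ] [0.46797375 0.32181911 0.02585355] [0.03954048 0.04307973 0.00954713]
   (array([0.46826553, 0.32087863]), np.float64(0.02084857078143639), 38) [[0.46804171 0.32083335 0.026     ]]
  black 160 (array([0.46910962, 0.32202083]), np.float64(0.01863567573835478), 31) [0.46889741 0.3222914  0.026     ]
 mould top 112 [ 0.3884365  -0.31521071  0.02934109] [ 0.38841289 -0.31503923  0.03      ]
 wt top 123 [ 0.4344664  -0.17145849  0.03055909] [ 0.43448376 -0.17153255  0.03      ]
 needle 323 0.08448566 y at .394 -0.33429214 maxx 0.5679435 [ 0.5679435 -0.3066566]
scene foot (array([0.46640887, 0.32149512]), np.float64(0.039738291582858305), 43)
 pad depth 120 [0.46696143 0.32046208 0.02410305] [0.4680969  0.32141062 0.02423196] [0.04286165 0.04654896 0.00841636]
   (array([0.46541426, 0.31883078]), np.float64(0.02169741893687262), 22) [[0.46534777 0.31861261 0.026     ]]
  black 35 (array([0.46758137, 0.32089421]), np.float64(0.013522034650752267), 21) [0.46945649 0.32402776 0.026     ]
 mould top 127 [ 0.3880791  -0.31588967  0.02772253] [ 0.38638373 -0.31633371  0.03      ]
 wt top 126 [ 0.42917953 -0.17543163  0.02837546] [ 0.42787537 -0.17603392  0.03      ]
 needle 801 0.19022928 y at .394 -0.34662718 maxx 0.569673 [ 0.569673  -0.3212744]
```

```bash
cat >> h.py <<'E'
from scipy.spatial.transform import Rotation as Ro
def q(a):
    c,s=np.cos(a),np.sin(a)
    return Ro.from_matrix(np.array([[c,s,0],[s,-c,0],[0,0,-1.]])).as_quat()
def best(p,a):
    j=np.array(current_joint_pos()); o=[]
    for k in (a,a+np.pi):
        s=inverse_kinematics(list(p),list(q(k)))
        if s is not None: o.append((abs(np.array(s)-j).max(),k))
    return min(o)[1]
def hover(p,a):
    a=best(p,a); move_ptp(list(p),list(q(a))); return a
def line(p,a=None,rate=.15,N=None):
    return servo_line(list(map(float,p)),None if a is None else list(q(a)),rate=rate,contact_N=N)
E
python3 - <<'E'
from h import *
# needle angle
for n,(a,b) in {"top":((421.8,248.6),(427.6,197.4))}.items():
    c=capture(n); im=c["image"]; gm=cv2.cvtColor(im,cv2.COLOR_BGR2GRAY)
    vs=np.arange(200,244); uu=[]; 
    for v in vs:
        u0=a[0]+(v-a[1])*(b[0]-a[0])/(b[1]-a[1]); s=np.arange(int(u0)-6,int(u0)+8); w=np.clip(gm[v,s].astype(float)-np.median(gm[v,s])-15,0,None); uu.append((s*w).sum()/max(w.sum(),1e-6))
    W=world(c,np.c_[uu,vs],.015)[:,:2]; W=W[np.array(uu)>400]
    vx,vy,x0,y0=cv2.fitLine(W.astype(np.float32),cv2.DIST_HUBER,0,.001,.001).ravel(); print(n,len(W),np.arctan(vy/vx),"y at x=.389",y0+(.389-x0)*vy/vx)
print(current_clock())
x,y=.5845,-.1711; yaw=.215
a=hover((x,y,.15),yaw+np.pi/2); print(current_clock(),a)
line((x,y,.05),a); line((x,y,.002),a,.08,8); print(current_position(),current_force())
move_gripper(.03); print("gap",current_finger_gap())
move_gripper(.088); line((x,y,.05),a); print(current_clock())
E
```

```text
top 43 -0.12936188 y at x=.389 -0.3194837
1.25
4.2333 4.9273889803846895
[ 5.83005476e-01 -1.70553298e-01  3.91094481e-04] [-0.40576189  2.00899464  6.00425725]
gap 0.0597125521147376
7.3417
```

```bash
python3 - <<'E'
from h import *
print(current_position(),current_force(),Ro.from_quat(current_orientation()).as_matrix().round(4).tolist())
sleep(.3); print(current_position(),current_force(),np.round(current_joint_pos(),4)); print(np.round(inverse_kinematics([.5845,-.1711,.05],list(q(4.9273889803846895))),4))
E
```

```text
[ 0.58391804 -0.17070908  0.04956686] [ 0.08950022  1.029187   -0.30708366] [[0.2133, -0.977, -0.0007], [-0.977, -0.2133, 0.0005], [-0.0007, 0.0006, -1.0]]
[ 0.58377542 -0.17082273  0.04899271] [ 0.09228483 -0.5400706   0.06187843] [-3.9820e-01  5.6640e-01  1.6548e+00  1.0000e-04  9.2230e-01  9.5770e-01]
[-0.3981  0.5651  1.654  -0.      0.9225  0.9576]
```

```bash
cat >> h.py <<'E'
def err(p):
    sleep(.15); return np.asarray(p)-np.array(current_position())
def down(p,a,hz,rate=.08,N=None):
    """above at z=hz, measure sag, then descend corrected"""
    h=np.array([p[0],p[1],hz]); line(h,a); e=err(h); 
    if np.abs(e).max()>.005: print("odd err",e); e=e*0
    r=line(np.asarray(p)+e,a,rate,N); print("down",r,"pos",np.round(current_position(),4),"F",np.round(current_force(),1),"t",current_clock()); return e
E
python3 - <<'E'
from h import *
x,y=.5845,-.1711; yaw=.215
a=best((x,y,.05),yaw)
e=down((x,y,.003),a,.04)
move_gripper(.03); print("gap",current_finger_gap(),current_position())
p=np.array(current_position())
line((p[0],p[1],.13),a); print(current_finger_gap(),current_force(),current_clock())
E
```

```text
down False pos [ 0.5841 -0.1709  0.0022] F [0.7 0.3 0.4] t 10.125
gap 0.0592946634054909 [ 0.58472624 -0.17117947  0.00320973]
0.05953215874746718 [-0.09486737  0.0533457  -0.61905543] 11.6833
```

```bash
python3 - <<'E'
from h import *
sx,sy=.4678,.3220
x,y=.5845,-.1711
a0=best((x,y,.13),.215); a=a0-.215; print(a0,a)
line((.5845,-.1711,.16),a0)
j=inverse_kinematics([sx,sy,.15],list(q(a))); print(np.round(j,2))
move_ptp([sx,sy,.15],list(q(a))); print(current_clock(),current_finger_gap())
e=down((sx,sy,.034),a,.08)
print(line(np.array([sx,sy,.025])+e,a,.02,3),current_position(),current_force())
c=capture("top"); cv2.imwrite("pics/t2.png",c["image"])
move_gripper(.088); p=np.array(current_position()); print(p)
line((sx,sy,.15),a); c=capture("top"); cv2.imwrite("pics/t3.png",c["image"]); d=capture("scene"); cv2.imwrite("pics/s3.png",d["image"])
for c in (c,d):
  m,ce,n=blob(c,masks(c)["white"],pix(c,(sx,sy,.034))); r=rect(c,m,.034); print(n,ce,world(c,ce,.034)[0],np.round(r[0],1),np.round(r[1],1),r[2])
print(current_clock())
E
```

```text
3.356592653589793 3.141592653589793
[ 0.48  0.39  1.66 -0.    1.09 -2.66]
16.3083 0.05920581657658503
down False pos [0.467  0.3216 0.0328] F [ 0.3 -0.5 -0.8] t 17.8167
True [0.46754019 0.32187439 0.02893286] [ 0.8241508  -0.27338786  3.29942553]
[0.46667259 0.32139552 0.02818332]
372 [189.64247312 222.79569892] [0.4676294  0.32072828 0.034     ] [471.4 320.6] [63.6 61. ] 0.7427409291267395
54 [204.74074074 165.7962963 ] [0.47530861 0.29746583 0.034     ] [473.4 294. ] [43.3 22.4] 24.59296226501465
19.8833
```

```bash
python3 - <<'E'
from h import *
th=-.125; mx,my=.3885,-.3165
move_gripper(.06)
a=hover((mx,my,.2),th+np.pi/2); print(a,current_clock(), np.round(current_joint_pos(),2))
c=capture("top"); d=capture("scene")
for n,c in (("top",c),("scene",d)):
  m,ce,k=blob(c,masks(c)["white"],pix(c,(.468,.322,.034)));print(n,k,world(c,ce,.034)[0]); r=rect(c,m,.034); print(np.round(r[0],1),np.round(r[1],1),r[2])
  u,v=pix(c,(.468,.322,.034)).astype(int); im=c["image"][v-25:v+25,u-25:u+25]; cv2.imwrite(f"pics/p4{n}.png",cv2.resize(im,None,fx=8,fy=8,interpolation=cv2.INTER_CUBIC))
cv2.imwrite("pics/p4.png",np.hstack([cv2.imread("pics/p4top.png"),cv2.imread("pics/p4scene.png")]))
E
```

```text
1.4457963267948966 22.8083 [-0.82  0.24  1.75  0.    1.15 -2.27]
top 552 [0.46550944 0.32022985 0.034     ]
[466.  321.1] [74.7 61.8] 0.10184300690889359
scene 269 [0.4645293  0.31885726 0.034     ]
[464.8 319.1] [61.6 61.7] 0.14479127526283264
```

View pics/p4.png

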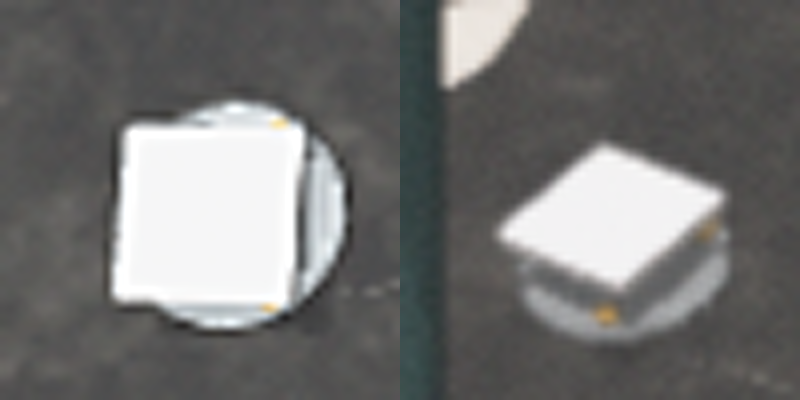

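The plate sits level on the stand (left crop, plate spanning 112–305 × 120–308, with the foot's rim showing above, below and to the right). Now I'll compare its centre with the stand's using the same camera.

```bash
python3 - <<'E'
from h import *
c=capture("top"); im=c["image"]
for th in (222,230,236):
  m,ce,k=blob(c,im.min(2)>th,pix(c,(.468,.322,.034)));r=rect(c,m,.034);print(th,k,world(c,ce,.034)[0],np.round(r[0],1),np.round(r[1],1),r[2])
# foot points on free edges now: fit circle with r=40
m=cv2.inRange(cv2.cvtColor(im,cv2.COLOR_BGR2GRAY),110,255)>0
m,ce,k=blob(c,m,pix(c,(.468,.322,.02)))
cs,_=cv2.findContours(m.astype(np.uint8),cv2.RETR_EXTERNAL,cv2.CHAIN_APPROX_NONE);P=world(c,max(cs,key=len)[:,0],.006)[:,:2]
print(k,P.max(0),P.min(0), (P.max(0)[0]+P.min(0)[0])/2)
P=cloud(c,np.ones((400,640),bool)); s=(P[:,2]>.03)&(np.hypot(*(P[:,:2]-[.468,.322]).T)<.06); print("depth plate",P[s].mean(0),(P[s].max(0)+P[s].min(0))/2,np.ptp(P[s],0))
E
```

```text
222 489 [0.46681592 0.32029597 0.034     ] [470. 321.] [60.6 66.7] 89.8249282836914
230 468 [0.46607232 0.32030449 0.034     ] [465.8 320.4] [58.  59.8] 0.7151077389717102
236 467 [0.46606509 0.32024024 0.034     ] [465.8 320.3] [58.  59.6] 0.7151077389717102
674 [0.5098779  0.36395867] [0.43022604 0.28364984] 0.470051967461577
depth plate [0.46575908 0.31932897 0.03379852] [0.46586246 0.31975104 0.03453493] [0.05882977 0.06049646 0.00880725]
```

Same-camera comparison shows the plate about 2.5 mm short of the stand's centre in both x and y:

| Camera | Offset x | Offset y |
|---|---|---|
| Top | −2.6 mm | −2.7 mm |
| Scene | −1.8 mm | −2.5 mm |

I'll regrip the plate and shift it.

```bash
python3 - <<'E'
from h import *
sx,sy=.467,.3216
a=np.pi
line((.3885,-.3165,.22)); move_gripper(.08)
move_ptp([sx,sy,.12],list(q(a)))
e=down((sx,sy,.030),a,.06)
move_gripper(.03); sleep(.15); p=np.array(current_position()); print("grip",p,current_finger_gap())
line(p+e+[0,0,.012],a,.05); 
t=p+[.0023,.0026,.012]; line(t+e,a,.05); e2=err(t); line(t+e+e2,a,.02); print(err(t))
r=line(t+e+e2-[0,0,.016],a,.015,3); sleep(.1); print(r,current_position(),current_force())
move_gripper(.08); print(current_position())
line((t[0],t[1],.12),a)
print(current_clock())
E
```

```text
down False pos [0.4659 0.3212 0.0286] F [0.2 0.8 0.5] t 27.3333
grip [0.46639901 0.32140458 0.02926292] 0.059485922792418315
[-1.21769198e-04 -2.32350013e-06 -1.91528161e-04]
True [0.46874206 0.32399828 0.02926585] [-1.04499692 -0.0167178   5.23202606]
[0.46798688 0.32364669 0.02857523]
31.2917
```

```bash
python3 - <<'E'
from h import *
th=-.125; mx,my=.3887,-.3163
a=1.4457963
move_gripper(.06)
move_ptp([mx,my,.12],list(q(a))); print(current_clock())
c=capture("top"); im=c["image"]
m,ce,k=blob(c,im.min(2)>230,pix(c,(.4687,.324,.034)));print("plate",k,world(c,ce,.034)[0]); 
d=capture("scene");m,ce,k=blob(d,masks(d)["white"],pix(d,(.4687,.324,.034)));print("plate scene",k,world(d,ce,.034)[0])
e=down((mx,my,.004),a,.06)
move_gripper(.02); sleep(.1); p=np.array(current_position()); print("grip",p,current_finger_gap(),current_force())
line(p+e+[0,0,.03],a,.06); print(current_finger_gap(),current_clock())
c=capture("top");cv2.imwrite("pics/t5.png",c["image"]); d=capture("scene");cv2.imwrite("pics/s5.png",d["image"])
E
python3 -c "
import cv2,numpy as np
a=cv2.imread('pics/t5.png')[170:290,360:520];b=cv2.imread('pics/s5.png')[190:310,300:460]
cv2.imwrite('pics/p5.png',cv2.resize(np.hstack([a,b]),None,fx=2.5,fy=2.5,interpolation=cv2.INTER_CUBIC))"
```

```text
34.125
plate 456 [0.46695631 0.32305744 0.034     ]
plate scene 268 [0.46570772 0.3213055  0.034     ]
down False pos [ 0.3882 -0.3158  0.0032] F [-0.3 -0.1  0.7] t 35.7833
grip [ 0.38808211 -0.31564684  0.00321579] 0.03032381511259809 [-0.07540285  1.14125803  4.45607924]
0.030216178651828653 37.0917
```

View pics/p5.png

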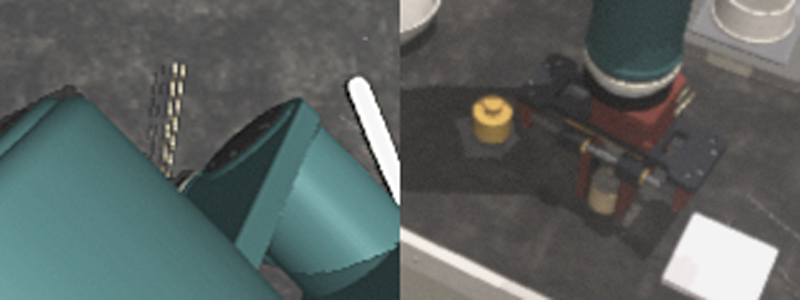

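```bash
cat >> h.py <<'E'
def needles(c,a,b,z,vs,thr=15,wl=5,wr=5):
    gm=cv2.cvtColor(c["image"],cv2.COLOR_BGR2GRAY).astype(float); o=[]
    for v in vs:
        u0=a[0]+(v-a[1])*(b[0]-a[0])/(b[1]-a[1]); s=np.arange(int(round(u0))-wl,int(round(u0))+wr+1); w=np.clip(gm[v,s]-np.median(gm[v-1:v+2,int(u0)-15:int(u0)+15])-thr,0,None)
        if w.sum()>20: o.append(((s*w).sum()/w.sum(),v))
    W=world(c,np.array(o),z)[:,:2]
    vx,vy,x0,y0=cv2.fitLine(W.astype(np.float32),cv2.DIST_HUBER,0,.001,.001).ravel(); return np.arctan(vy/vx),(x0,y0),len(o)
E
python3 - <<'E'
from h import *
c=capture("top"); print(current_position())
print(needles(c,(427.2,238),(432,196),.045,range(198,234),15,4,4), needles(c,(427.2,238),(432,196),.045,range(198,234),30,5,5))
print(world(c,[427.2,238],.045),world(c,[432,196],.045))
c["image"]=cv2.imread("pics/top0.png")
print(needles(c,(421.8,248.6),(427.6,197.4),.015,range(200,240),30,5,5),needles(c,(421.8,248.6),(427.6,197.4),.015,range(200,240),15,4,4))
E
```

```text
[ 0.38716485 -0.3147799   0.03199095]
(np.float32(-0.16288802), (np.float32(0.49329484), np.float32(-0.3338814)), 32) (np.float32(-0.14837945), (np.float32(0.47869802), np.float32(-0.33197746)), 30)
[[ 0.43372043 -0.32766088  0.045     ]] [[ 0.54872662 -0.34503636  0.045     ]]
(np.float32(-0.15484805), (np.float32(0.495806), np.float32(-0.333948)), 32) (np.float32(-0.15468282), (np.float32(0.4859536), np.float32(-0.33253074)), 36)
```

```bash
python3 - <<'E'
from h import *
px,py=.4680,.3238
a=1.4457963+.155
line((.3881,-.3156,.17),1.4457963,.25)
move_ptp([px,py,.12],list(q(a))); print(current_clock(),current_finger_gap(),np.round(current_joint_pos(),2))
h=np.array([px,py,.075]); line(h,a); e=err(h)
c=capture("top");cv2.imwrite("pics/t6.png",c["image"]); d=capture("scene");cv2.imwrite("pics/s6.png",d["image"]); print(e,current_position())
for z in (.062+.02,):
  print(pix(c,(px+.02,py,z)),pix(c,(px+.162,py,z)),pix(d,(px+.02,py,z)),pix(d,(px+.162,py,z)))
E
python3 -c "
import cv2,numpy as np
a=cv2.imread('pics/t6.png')[130:260,120:280];b=cv2.imread('pics/s6.png')[80:210,140:300]
cv2.imwrite('pics/p6.png',cv2.resize(np.hstack([a,b]),None,fx=2.5,fy=2.5,interpolation=cv2.INTER_CUBIC))"
```

```text
40.25 0.030243909410998943 [ 0.48  0.43  1.69 -0.    1.02 -1.12]
[-0.00094599 -0.00030341 -0.0010785 ] [0.4687652  0.3241412  0.07600516]
[182.58618506 213.23332409] [186.60581172 161.07005461] [197.69657762 148.22752348] [227.26354943 124.43528655]
```

View pics/p6.png

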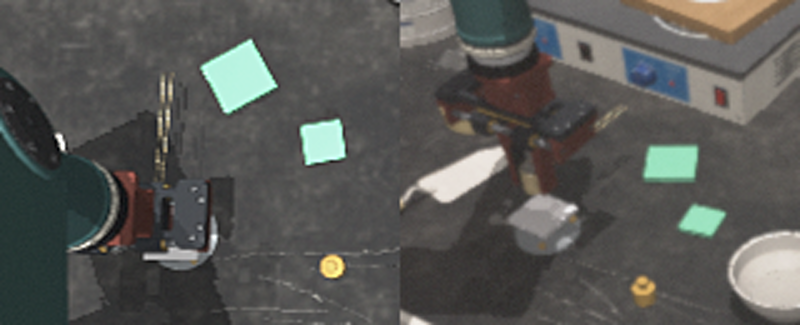

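```bash
python3 - <<'E'
from h import *
px,py=.4680,.3238; a=1.4457963+.155
c=capture("top")
r=[needles(c,(184,202),(187.2,160),.089,range(162,196),t,5,5)[0] for t in (15,30,45)]; print(r)
E
```

```text
[np.float32(-0.0037852935), np.float32(0.005825877), np.float32(0.024318783)]
```

```bash
python3 - <<'E'
from h import *
px,py=.4680,.3238; a=1.4457963+.155
h=np.array([px,py,.075]); e=err(h); e[2]=min(e[2],.001)
line(np.array([px,py,.042])+e,a,.08); e2=err([px,py,.042]); e=e+np.r_[e2[:2],0]
r=line(np.array([px,py,.033])+e,a,.015,3); sleep(.1); print(r,current_position(),current_force())
move_gripper(.07); print(current_position()); 
line((px,py,.16),a,.2)
cx,cy=.577,.1670
ac=best((cx,cy,.12),.197); move_ptp([cx,cy,.12],list(q(ac))); print(ac,current_clock())
c=capture("top");cv2.imwrite("pics/t7.png",c["image"]); d=capture("scene");cv2.imwrite("pics/s7.png",d["image"])
r=[needles(c,pix(c,(px,py,.049)),pix(c,(px+.162,py,.049)),.049,range(170,205),t,5,5) for t in (15,30,45)]; print(r)
E
python3 -c "
import cv2,numpy as np
a=cv2.imread('pics/t7.png')[150:250,150:250];b=cv2.imread('pics/s7.png')[120:220,160:260]
cv2.imwrite('pics/p7.png',cv2.resize(np.hstack([a,b]),None,fx=4,fy=4,interpolation=cv2.INTER_CUBIC))"
```

```text
True [0.46793284 0.32370668 0.03719849] [-1.60557658  0.35139664  4.75265216]
[0.46730832 0.3234244  0.03662022]
0.197 44.9333
[(np.float32(0.025553538), (np.float32(0.57601535), np.float32(0.32081887)), 27), (np.float32(0.031244555), (np.float32(0.57150096), np.float32(0.32032084)), 25), (np.float32(0.031269107), (np.float32(0.58025074), np.float32(0.32029665)), 22)]
```

View pics/p7.png

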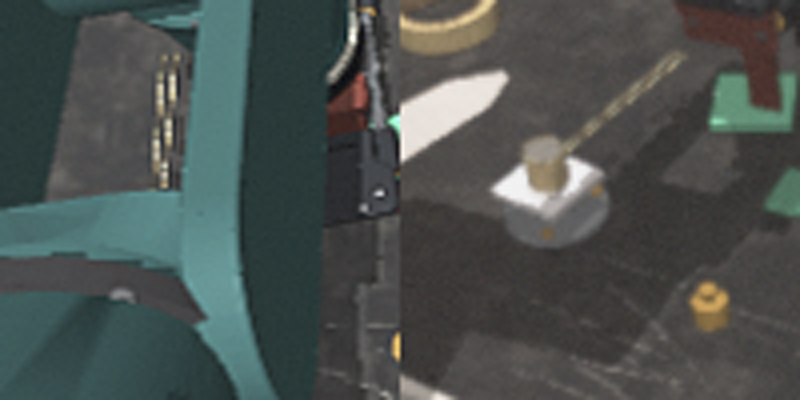

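```bash
cat >> h.py <<'E'
def topface(c,zlo,zhi,X,rad,z):
    P=cloud(c,np.ones((400,640),bool)); v,u=np.nonzero(c["range_z"]>0)
    s=(P[:,2]>zlo)&(P[:,2]<zhi)&(np.hypot(P[:,0]-X[0],P[:,1]-X[1])<rad)
    return s.sum(),world(c,[u[s].mean(),v[s].mean()],z)[0,:2],P[s].mean(0)
E
python3 - <<'E'
from h import *
d=capture("scene")
im=d["image"]
print("mould",topface(d,.056,.072,(.467,.322),.03,.064))
m,ce,k=blob(d,masks(d)["white"],pix(d,(.46,.315,.034))); print("plate",k,rect(d,m,.034))
u,v=pix(d,(.467,.322,.05)).astype(int); im=im.copy()
# overlay prediction: plate & mould outlines for given centres (scene bias taken from plate)
pl=np.array([.4657,.3213]); s=10; x0,y0=u-30,v-30
big=cv2.resize(im[y0:y0+60,x0:x0+60],None,fx=s,fy=s,interpolation=cv2.INTER_CUBIC)
def draw(pts,col): 
    p=np.array([(pix(d,X)-[x0,y0]+.5)*s for X in pts]).astype(np.int32); cv2.polylines(big,[p],True,col,1)
draw([(pl[0]+i*.03,pl[1]+j*.03,.034) for i,j in((1,1),(1,-1),(-1,-1),(-1,1))],(0,0,255))
t=np.linspace(0,2*np.pi,60)
for z in(.034,.064): draw([(pl[0]+.0155*np.cos(k),pl[1]+.0155*np.sin(k),z) for k in t],(255,0,0))
cv2.imwrite("pics/p8.png",big)
E
```

```text
mould (np.int64(73), array([0.46476899, 0.31704654]), array([0.46718712, 0.31984263, 0.06122316]))
plate 84 ((446.4763488769531, 328.7379455566406), (59.55441665649414, 29.870664596557617), 69.78202056884766)
```

View pics/p8.png

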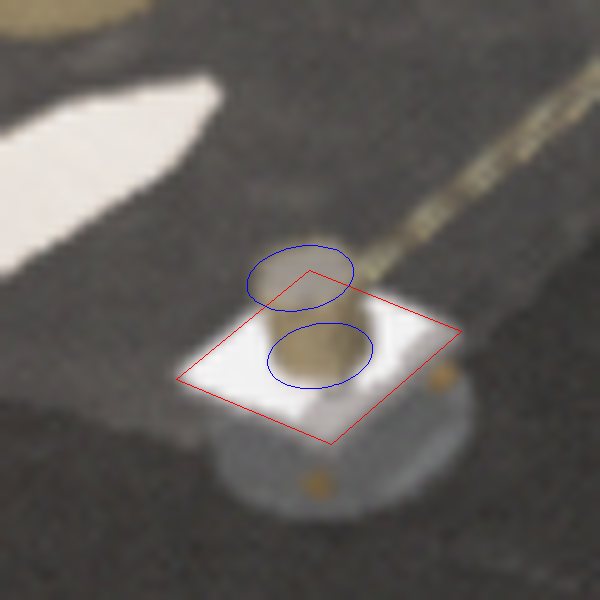

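```bash
python3 - <<'E'
from h import *
cx,cy=.5768,.1670; a=.197
e=down((cx,cy,.003),a,.05,.1)
move_gripper(.02); sleep(.1); p1=np.array(current_position()); print(p1,current_finger_gap())
move_gripper(.07); line((cx,cy,.04),a)
c2=p1[:2]
a2=best((cx,cy,.04),.197+np.pi/2); 
e=down((c2[0],c2[1],.003),a2,.04,.08)
move_gripper(.02); sleep(.1); p2=np.array(current_position()); print(a2,p2,current_finger_gap())
line(p2+e+[0,0,.15],a2,.25); print(current_finger_gap(),current_clock())
E
```

```text
down False pos [0.5757 0.1667 0.0015] F [-0.3  0.6 -0.4] t 46.4833
[0.57594557 0.16672615 0.00189249] 0.04564568899302475
down False pos [0.5757 0.1667 0.0025] F [ 0.1 -0.  -0. ] t 50.5583
4.90938898038469 [0.57620179 0.16681106 0.00338616] 0.045750264560778055
0.045561134440255835 51.9167
```

```bash
python3 - <<'E'
from h import *
px,py=.4685,.3237; a=3*np.pi/2
move_ptp([px,py,.16],list(q(a))); print(current_clock(),current_finger_gap())
e=down((px,py,.075),a,.10); e2=err([px,py,.075]); e=e+np.r_[e2[:2],0]
line(np.array([px,py,.073])+e,a,.03)
r=line(np.array([px,py,.062])+e,a,.015,2.5); sleep(.1); print(r,current_position(),current_force(),current_finger_gap())
move_gripper(.065); print(current_position())
line((px,py,.18),a,.15)
wx,wy=.4345,-.1722
aw=best((wx,wy,.12),np.pi/2+np.arctan2(wy,wx)*0); move_gripper(.07); move_ptp([wx,wy,.12],list(q(aw))); print(aw,current_clock())
c=capture("top");cv2.imwrite("pics/t9.png",c["image"]); d=capture("scene");cv2.imwrite("pics/s9.png",d["image"])
for c in (c,d):
  m,ce,k=blob(c,masks(c)["green"],pix(c,(.467,.322,.072))); r=rect(c,m,.072); print("cover",k,world(c,ce,.072)[0],np.round(r[0],1),np.round(r[1],1),r[2])
a=cv2.imread('pics/t9.png')[150:250,150:250];b=cv2.imread('pics/s9.png')[120:220,160:260]
cv2.imwrite('pics/p9.png',cv2.resize(np.hstack([a,b]),None,fx=4,fy=4,interpolation=cv2.INTER_CUBIC))
E
```

```text
52.7 0.04559106508086314
down False pos [0.4671 0.3234 0.0737] F [0.4 0.6 0.4] t 53.875
True [0.46819521 0.32354427 0.06737015] [ 0.47305847 -0.5747169   5.6357352 ] 0.04549496580269028
[0.46751029 0.32317979 0.06674705]
4.71238898038469 58.375
cover 291 [0.46701416 0.32212033 0.072     ] [466.8 321.6] [47.4 45.3] 89.38339233398438
cover 161 [0.4643134  0.31949134 0.072     ] [464.5 320. ] [47.7 46.5] 89.74526977539062
```

View pics/p9.png

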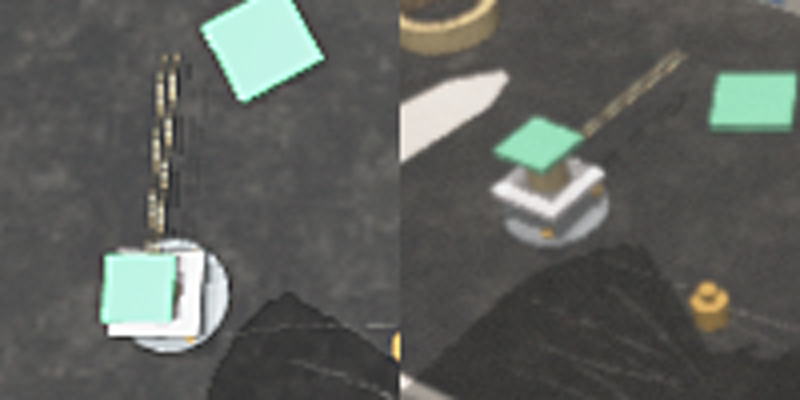

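```bash
python3 - <<'E'
from h import *
c=capture("top")
A,B=(.467+.02,.3235,.049),(.467+.162,.3235,.049)
for t in(15,30,45):
    print(needles(c,pix(c,A),pix(c,B),.049,range(166,206),t,5,5)[:2])
wx,wy=.4345,-.172
a1=best((wx,wy,.12),0.)
e=down((wx,wy,.006),a1,.06,.1)
move_gripper(.02); sleep(.1); p1=np.array(current_position()); print(p1,current_finger_gap())
move_gripper(.07); line((p1[0],wy,.07),a1)
a2=best((p1[0],wy,.07),np.pi/2)
e=down((p1[0],wy,.006),a2,.07,.1)
move_gripper(.02); sleep(.1); p2=np.array(current_position()); print(a1,a2,p2,current_finger_gap())
line(p2+e+[0,0,.2],a2,.2); print(current_finger_gap(),current_force(),current_clock())
E
```

```text
(np.float32(-0.005978846), (np.float32(0.5675857), np.float32(0.32147762)))
(np.float32(0.0033265187), (np.float32(0.56234235), np.float32(0.32088745)))
(np.float32(0.0038645584), (np.float32(0.56366116), np.float32(0.32011136)))
down False pos [ 0.4345 -0.172   0.006 ] F [ 0.1 -0.3  0.1] t 61.0833
[ 0.43488518 -0.17218733  0.00619615] 0.03885795777729388
down False pos [ 0.4351 -0.1721  0.0062] F [0.6 0.  0.5] t 65.675
0.0 1.5707963267948966 [ 0.43486687 -0.17180592  0.00627443] 0.03892166639038372
0.03895126541257663 [-0.08030258  0.09658618 -2.80579005] 67.5167
```

```bash
python3 - <<'E'
from h import *
px,py=.4685,.3237
a=best((px,py,.2),np.pi/2); print(a)
move_ptp([px,py,.2],list(q(a))); print(current_clock(),current_finger_gap(),current_position())
e=down((px,py,.090),a,.13); e2=err([px,py,.090]); e=e+np.r_[e2[:2],0]
line(np.array([px,py,.084])+e,a,.03)
r=line(np.array([px,py,.073])+e,a,.012,2.5); sleep(.1); print(r,current_position(),current_force(),current_finger_gap())
E
```

```text
1.5707963267948966
69.325 0.038837034612443824 [0.46889207 0.32274417 0.19987868]
down False pos [0.4676 0.3234 0.0887] F [ 0.6  0.3 -3.2] t 70.7583
True [0.46809411 0.32350994 0.07826497] [-0.48891254  0.01600007  5.18999098] 0.039230956571417966
```

```bash
python3 - <<'E'
from h import *
px,py=.4685,.3237; a=np.pi/2
move_gripper(.065); print(current_position()); line((px,py,.2),a,.15)
move_ptp([.45,-.25,.25],list(q(a))); sleep(.5); print(current_clock())
c=capture("top");cv2.imwrite("pics/t10.png",c["image"]); d=capture("scene");cv2.imwrite("pics/s10.png",d["image"])
for c in (c,d):
  m,ce,k=blob(c,masks(c)["green"],pix(c,(.467,.322,.072))); r=rect(c,m,.072); print("cover",k,np.round(r[0],1),np.round(r[1],1),r[2])
  m,ce,k=blob(c,masks(c)["gold"],pix(c,(.467,.322,.1))); print("weight",k,world(c,ce,.102)[0]);  print(topface(c,.095,.125,(.467,.322),.03,.102))
a=cv2.imread('pics/t10.png')[150:250,150:250];b=cv2.imread('pics/s10.png')[110:210,160:260]
cv2.imwrite('pics/p10.png',cv2.resize(np.hstack([a,b]),None,fx=4,fy=4,interpolation=cv2.INTER_CUBIC))
E
```

```text
[0.46695356 0.32288889 0.07711869]
76.0167
cover 82 [466. 322.] [41.9 47.7] 4.1152520179748535
weight 196 [0.46714754 0.32187077 0.102     ]
(np.int64(196), array([0.46634368, 0.31979114]), array([0.46605015, 0.31861328, 0.10497182]))
cover 50 [464.1 319.2] [44.8 47.2] 1.8535730838775635
weight 170 [0.45831312 0.31282019 0.102     ]
(np.int64(119), array([0.46503124, 0.31872254]), array([0.46319089, 0.3165521 , 0.10406578]))
```

View pics/p10.png

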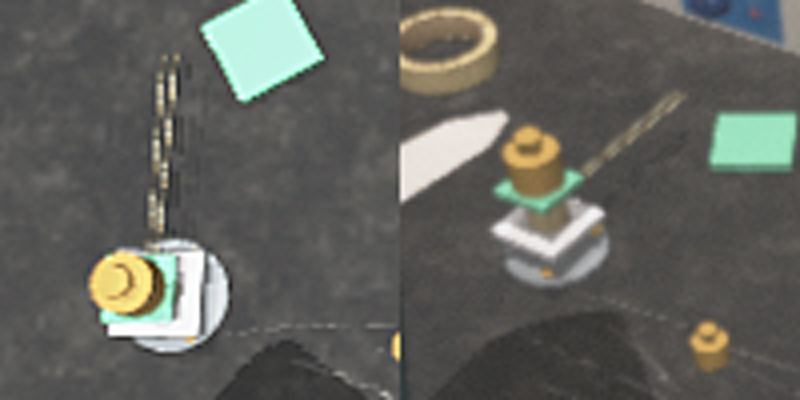

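View pics/s10.png

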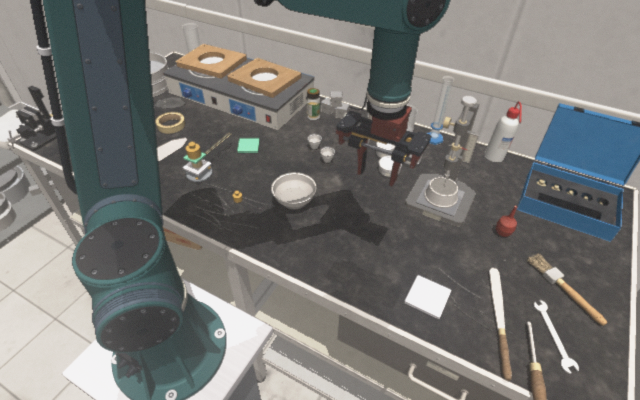

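The stack stands level, with the weight on the cover, the cover on the mould and the mould on the plate. The centres agree within about 2 mm in the top view, the needles point straight away, and the bowl and small weight are where they were. I'm handing it in.

```bash
python3 -c "
from bench import *
print(current_clock(),close_job())"
```

```text
the job is handed in; nothing more can be done
76.1167 None
```

The test stack is built on the levelling stand and handed in at 76.1 s of the 118 s allowed. It holds the small base plate, the mould with its needles pointing away, the small green cover and the large weight. The gripper is clear of everything, and the small weight and bowl were not touched.

- **Correction:** I first set the base plate about 2.5 mm off the stand's centre in x and y. I regripped and shifted it before going on.
- **Final alignment (top camera):** The plate, cover and weight centres lie within about 2 mm of each other and of the stand. Their values in m are (0.467, 0.323), (0.467, 0.322) and (0.467, 0.322), against about (0.469, 0.323) for the stand. The cover and weight values have about 1–2 mm of fit scatter.
- **Needles:** They point along +x to within about 0.01 rad. An earlier fit, with the arm partly in the way, gave about 0.03 rad, and the later clear view did not bear that out.
- **Disagreements:**
  - The scene camera reads about 1–3 mm lower than the top camera in both x and y, within roughly its calibration error.
  - Its colour centroid for the weight was further off, about 9 mm in both x and y, because it takes in the weight's side. Its depth reading, (0.465, 0.319), did not show that offset.
  - I could not measure the mould's centre directly once it was covered. In the scene view before covering it looked 1–2 mm off the plate's centre.

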